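# Seat the bearing, then hold the spread snap ring at its groove

## Task

First press the bearing down on the upright axle stub with the fingers until it is fully home and the groove above it is clear. Then take the pliers loaded with the brass snap ring by their red handles, squeeze them fully to spread the ring, and with the ring spread all the way slide it over the shaft end, from above and level, down to the groove, just on or barely above the bearing. Finish while still holding the pliers there, squeezed so that the ring stays spread round the groove; leave the other things on the bench where they are.

Things in the scene. Friction and masses are not known exactly. Their poses are not given: they have to be found in the camera images.
- stub: Axle stub fixed to the bench: blue plate 130x130x12 mm with a vertical steel shaft, 52 mm in diameter, in its middle. Origin: middle of the plate's underside, on the shaft axis; z up. A shoulder 72 mm wide ends 40 mm above the bench; the shaft end, with a 3 mm chamfer, is at 85 mm. Stub and pliers' stand swap places. The saw's crank, left of them, rises 0.23 m: pass above it.
- shaft_end (a point): Middle of the shaft's flat top end, 85 mm above the bench.
- groove (a point): Point on the shaft axis at mid-height of the groove (groove 60 to 65 mm above the bench, 2.5 mm deep), 22.5 mm below the shaft end.
- bearing_top (a point): Ball bearing on the shaft (steel races, black shield; outer diameter 96, bore 53, thickness 20 mm): middle of its upper face, on the axis. Press the face 27 to 48 mm from the axis: one fingertip each side of the shaft (opening 66 mm), or closed tips at one side. Seated, the face is 60 mm above the bench, at the groove's lower edge; at first 7 to 12 mm higher, over the groove.
- bearing (a joint): How far the bearing has been pressed down, in m: 0 to 0.005 at the start, 0.012 fully home against the shoulder (hard stop). A tight fit: it moves at about 9 N (up to some 15 N when pushed faster) and stays where it is left.
- stand: Grey stand fixed to the bench, holding the pliers upright: base 112x100x8 mm and, on its +x side, two posts reaching 78 mm above the bench, 17 mm apart, between which the pliers' 11 mm pivot pin lies loosely (3 mm play). Origin: underside, straight below the ring's centre. Lift the pliers straight up to take them out (the posts end 12 mm above the pin's middle).
- ring_pliers: Circlip pliers, 0.21 kg, standing upright, tips down, with an open brass snap ring on the tips. Origin: centre of the ring's underside, z up along the pliers. The pliers stand 26 mm to +x of the ring centre, the handles lie side by side along y. Pivot 58 mm, red handle sleeves 104 to 156 mm above the origin; all this is above the ring's open side.
- ring_center (a point): Centre of the snap ring at mid-thickness (ring 4 mm thick, in the pliers' x-y plane). Relaxed it is 11 mm narrower along y and does not pass the 52 mm shaft; fully spread it is round about this point, 57 mm inside, 69 mm outside. The jaws rise at 26 mm to +x, 25 mm to each side when spread, and meet at the pivot 56 mm up; the shaft end may stand 40 mm through the ring.
- grip (a point): Point midway between the red handle sleeves, 128 mm above the ring centre and 26 mm to +x of it (pliers' frame): grip here from above, fingers closing along the pliers' y. The sleeves are 18 mm deep (x); over them it is about 54 mm wide relaxed and 40 mm squeezed, when their outer faces are parallel.
- lever_left (a joint): Angle by which the left handle has been squeezed in (the right one goes with it), in rad: 0 relaxed, 0.10 fully squeezed against its stop, ring fully spread. A spring opens the pliers: squeezing takes about 4 N at first and 12 N at the stop; grip with 25 to 40 N. Below 0.06 the ring is too narrow for the shaft.
- tape_measure: Bystander: yellow and black tape measure 36x74x64 mm, origin at the underside.
- coupling_2: Bystander: black pipe coupling standing, 36x41x66 mm, origin at the underside.
- pipe_elbow: Bystander: grey-white pipe elbow 68x68x42 mm, origin at the underside.
- coupling_1: Bystander: black pipe coupling standing, 36x41x66 mm, origin at the underside.
There are look-alikes about, which are no part of the job. Leave any green look-alike of the ring_pliers alone.

How it is judged (in metres and radians):
On the way, in this order (a step that is already met when the one before it is completed fails the run):
1. the bearing is pressed fully home (within 1.2 mm) by the fingers, the pliers still unused (value of joint bearing above 0.0108 m and distance of ring_center from where it was at the start of the episode below 0.03 m), for 0.1 s.
2. the ring is held spread above the shaft end, over it (value of joint lever_left above 0.08 rad and horizontal distance between ring_center and shaft_end below 0.02 m and z of ring_center in the frame of shaft_end above 0 m and contact force between the fingers and ring_pliers above 3 N), for 0.05 s.
At the end, for the whole second after the job is handed in: Bearing within 1.2 mm of home; fingers hold the pliers (over 3 N) squeezed past 0.08 rad; ring centre within 5 mm of the shaft axis and 3 mm of the groove's mid-height, level within 0.09 rad, at rest, pressing on stub or bearing under 20 N; bystanders within 20 mm of their places (value of joint bearing above 0.0108 m and value of joint lever_left above 0.08 rad and horizontal distance between ring_center and groove below 0.005 m and z of ring_center in the frame of groove between -0.003 and 0.003 m and angle between the z axis of ring_pliers and the z axis of stub, either way round below 0.09 rad and contact force between the fingers and ring_pliers above 3 N and contact force between ring_pliers and stub below 20 N and linear speed of ring_pliers below 0.02 m/s and distance of each of tape_measure, coupling_2, pipe_elbow, coupling_1 from where it was at the start of the episode below 0.02 m); the arm keeps its last pose, push and grip.
It fails at once if the ring is round the shaft while it is not spread (value of joint lever_left below 0.06 rad and horizontal distance between ring_center and shaft_end below 0.012 m and z of ring_center in the frame of shaft_end below -0.005 m).
It fails at once if a bystander is knocked away (distance of any of tape_measure, coupling_2, pipe_elbow, coupling_1 from where it was at the start of the episode above 0.04 m).
It also fails if it takes over 64 s, if anything falls off the work surface, if the arm or the gripper's body presses on something with over 40 N, if the wrist force passes 120 N, or if a joint passes its speed limit or range.

## Robot

A 7-joint arm with a two-finger parallel gripper is mounted at the origin on a cart in front of the work surface, level with it; the furniture and walls round the work are solid. World frame = base frame: x ahead of the robot, y to its left, z up, the work surface at z = 0. Lengths are in m, angles in degrees, forces in N, time in s.
With the tool pointing down it reaches from about 0.425 to 0.875 m from the base axis. Payload 4.7 kg.
Tool frame: the origin (TCP) lies between the finger pads; the fingertips stand 8 mm ahead of it and the grasp point (between the pads) lies 11 mm behind it (env.tip_extent is the distance from the TCP to the fingertips, in m); z points along the fingers, y is the line along which they close (so a half turn about z gives the same grasp; the last joint's range is limited). The gripper opens to 87 mm and grips with 3 to 60 N. Pads are 19 mm wide; open, the fingers measure 117 mm over their backs; the gripper's body (75 mm by 190 mm) begins 51 mm behind the grasp point.
Start: joints at [-75.968, 18.392, -4.016, 83.108, 1.295, 78.541, -3.26], TCP at [0.149, 0.633, 0.231] pointing down, gripper open.
Joint ranges: [-163.93, 163.93], [-17.29, 119.83], [-79.2, 71.16], [3.27, 140.29], [-89.18, 269.18], [5.43, 117.66], [-154.24, 154.24]. Speed limits (degrees/s): [147.25, 147.25, 180, 180, 180, 180, 180].

## Interface

Orientations are given as [roll, pitch, yaw] about the fixed x, y, z axes, in that order (R = Rz(yaw) Ry(pitch) Rx(roll)).
In Python, from cell import sensors, vision, workorder, env gives the robot as it stands.
- The arm moves only by the tool drive_tool, never from a script. Its argument "moves" is a list of rows, each an object of numbers: "x", "y", "z": the shift along the tool's x, y, z in mm; "rx", "ry", "rz": the turn, a rotation vector about the tool's x, y, z in rad; "fingers": the closure, from -1 (fully open) to 1 (shut). In form: [{"x": .., "y": .., "z": .., "rx": .., "ry": .., "rz": .., "fingers": ..}, ...]. A call has 1 to 20 rows; each row is the pose to reach, as a shift and turn from the pose commanded when the call began, along the tool's axes at that moment; what a row does not reach only later rows make up. A row lasts 1/8 s, in which the tool goes at most 62.5 mm and 10.7 degrees, less where a joint would pass 70% of its speed; a pose out of reach is approached as far as the arm can. A call with a gripper value outside its range is refused whole. The fingers move at their own pace and stop on an object; "force" is the grip in N (left out, the last holds). Time passes only in rows, so rows that repeat a pose let the fingers close. It gives the time, the measured TCP pose, the force, the opening and the grip force at its end, in the units of the state.
- sensors.get_obs(): the state, without advancing time (a new reading comes with each control period).
- vision.read_camera(name): name is "side" or "top" or "wrist"; returns a dict with "image" (400x640x3 uint8, red, green, blue), "fx", "fy", "cx", "cy" (pixels), "R" (3x3) and "t" (3): a world point X has camera coordinates R X + t. Camera axes: x right, y down, z forward; pixel columns grow to the right and rows downward; lengths in m; the calibration is good to about 2 mm. A picture is of the moment at which its call begins. There is no depth.
- workorder.sign_off(): hands the job in; it is judged then, once.
The state is a dict: "time_s": time; "qpos": joint angles; "joint_velocities": joint speeds; "effort": joint torques, N m; "tool_pos": TCP position; "tool_rot": TCP orientation; "force": force on the tool from outside, world axes, zero at the start; "wrist_torque": the same for the moment, N m; "grip_width": finger opening in m; "grasp_force": force on a finger pad.
Only numpy, scipy, OpenCV 4.12 (cv2) and the standard library are available. Lean on these libraries where they do the work, as an engineer would, in place of code of your own. Each camera call takes 0.05 s, during which the arm holds its last target. There are 200 camera calls.

## Working session

There is one attempt and no reset: what is moved stays moved. The work goes in short steps, Python scripts to look and compute and a tool call to move; the robot and the scene stay as the last step left them, time stands still between calls to the robot, and variables do not carry over. Pictures are saved under pics/ and viewed, at most 10 in all, crops included, and the job is handed in when it is done.

Besides the shell and the picture viewer there is one more tool, called after ">>>" by a JSON object that holds its "api" and its "payload". drive_tool: Moves the arm, as the interface text tells. Its arguments: {"type":"object","properties":{"moves":{"type":"array"},"force":{"type":"number"}},"required":["moves"]}

```bash
mkdir -p pics; ls; python3 - <<'E'
from cell import sensors, vision, env
import cv2,numpy as np
o=sensors.get_obs()
print({k:np.round(v,3) for k,v in o.items()}, env.tip_extent)
ims=[]
for n in("side","top"):
    c=vision.read_camera(n); cv2.imwrite(f"pics/{n}0.png",c["image"][:,:,::-1]); print(n,c["fx"],c["cx"],c["cy"],np.round(c["R"],3).tolist(),np.round(c["t"],3), np.round(-c["R"].T@c["t"],3))
E
```

```text
pics
{'time_s': np.float64(0.0), 'qpos': array([-75.969,  18.438,  -4.016,  83.175,   1.296,  78.54 ,  -3.26 ]), 'joint_velocities': array([-0.009, -0.078, -0.103,  0.061,  0.056, -0.021,  0.06 ]), 'effort': array([-0.0000e+00, -4.9127e+01, -4.0400e-01, -3.1254e+01, -6.4000e-02,
        4.3000e-02,  0.0000e+00]), 'tool_pos': array([0.149, 0.632, 0.229]), 'tool_rot': array([-1.79892e+02,  7.00000e-03,  1.66780e+02]), 'force': array([-0.134,  0.446,  0.063]), 'wrist_torque': array([0.003, 0.044, 0.01 ]), 'grasp_force': np.float64(0.0), 'grip_width': np.float64(0.087)} 0.008
side 389.55452181892235 323.54199373995414 197.27326759554882 [[-0.999, 0.052, -0.008], [0.032, 0.466, -0.884], [-0.042, -0.883, -0.467]] [0.537 0.075 1.314] [0.589 1.098 0.684]
top 362.21246638604373 311.34784544901026 197.64880512788451 [[0.023, -1.0, -0.015], [-0.997, -0.022, -0.069], [0.069, 0.017, -0.997]] [-0.006  0.541  1.093] [ 0.464 -0.012  1.127]
```

View pics/side0.png

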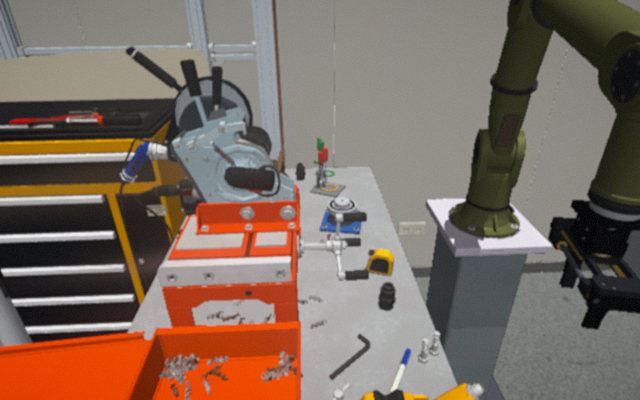

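View pics/top0.png

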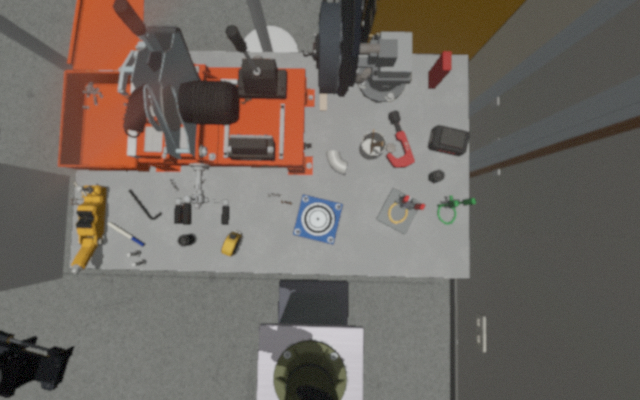

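Side view: stub (blue plate) at (342,218), loaded brass/red pliers on the grey stand at (325,170), green look-alike behind at (320,145). Top view: stub at (318,218), stand with the brass ring at (397,212) and red handles at (421,207); candidates for the pliers: red handles with brass ring (397–421,210) and green look-alike (447–473,207), plus red clamp (400,155), not pliers. I choose the brass/red one.

```bash
cat > h.py <<'E'
import cv2,numpy as np
def ray(c,uv,z):
    d=c["R"].T@np.array([(uv[0]-c["cx"])/c["fx"],(uv[1]-c["cy"])/c["fy"],1]); o=-c["R"].T@c["t"]
    return o+d*(z-o[2])/d[2]
def proj(c,X):
    p=c["R"]@np.array(X)+c["t"]; return np.array([c["fx"]*p[0]/p[2]+c["cx"],c["fy"]*p[1]/p[2]+c["cy"]])
def mask(c,h0,h1,s=90,v=40):
    h=cv2.cvtColor(c["image"],cv2.COLOR_RGB2HSV); return cv2.inRange(h,(h0,s,v),(h1,255,255))
def comps(m,amin=20):
    n,l,st,ce=cv2.connectedComponentsWithStats(m); return [(ce[i].round(1).tolist(),st[i].tolist()) for i in range(1,n) if st[i,4]>=amin]
E
python3 - <<'E'
from h import *
from cell import vision
c=vision.read_camera("top")
cv2.imwrite("pics/crop1.png",cv2.resize(c["image"][170:260,270:500,::-1],None,fx=3.4,fy=3.4,interpolation=cv2.INTER_CUBIC))
b=mask(c,100,130); b[:170]=0;b[260:]=0;b[:,:280]=0;b[:,350:]=0
p=np.argwhere(b>0)[:,::-1].astype(np.float32); r=cv2.minAreaRect(p); print(r, ray(c,r[0],.012))
print([ray(c,q,.012).round(3).tolist() for q in cv2.boxPoints(r)])
print("brass",[(x,ray(c,x[0],.02)) for x in comps(mask(c,12,28,90)[170:260,370:430],8)])
for u in [(397,212),(421,207),(318,218)]: print(u,ray(c,u,.02),ray(c,u,.14))
E
```

```text
((317.5294494628906, 218.88238525390625), (40.74597930908203, 40.74597930908203), 14.03624439239502) [ 0.47623072 -0.01363388  0.012     ]
[[0.429, 0.061, 0.012], [0.551, 0.034, 0.012], [0.524, -0.089, 0.012], [0.402, -0.061, 0.012]]
brass [(([23.1, 48.5], [19, 40, 14, 13, 26]), array([0.99781387, 0.93889894, 0.02      ])), (([35.4, 44.4], [34, 40, 3, 9, 11]), array([1.01194551, 0.90014591, 0.02      ]))]
(397, 212) [ 0.50266737 -0.25509792  0.02      ] [ 0.49851341 -0.22876743  0.14      ]
(421, 207) [ 0.51955504 -0.32780546  0.02      ] [ 0.51357116 -0.2935965   0.14      ]
(318, 218) [ 0.47886686 -0.01499911  0.02      ] [ 0.47729188 -0.01468533  0.14      ]
```

View pics/crop1.png

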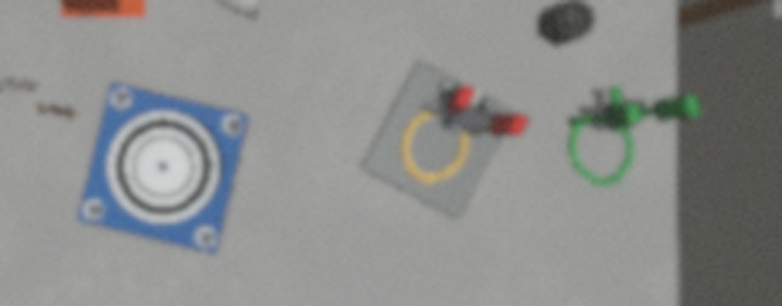

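The crop confirms it: brass ring at (398,213) on the grey stand with red handles at (406,198) and (420,206); the green look-alike is separate. Stub is at about (0.476, -0.014). Going up and over the crank.

>>> {"api": "drive_tool", "payload": {"moves": [{"z": -60,"fingers": -0.517},{"z": -120,"fingers": -0.517},{"z": -160,"fingers": -0.517},{"x": -50,"y": -40,"z": -160,"rz": 0.1,"fingers": -0.517},{"x": -97,"y": -74,"z": -160,"rz": 0.2,"fingers": -0.517},{"x": -145,"y": -111,"z": -160,"rz": 0.32,"fingers": -0.517},{"x": -193,"y": -148,"z": -160,"rz": 0.45,"fingers": -0.517},{"x": -241,"y": -185,"z": -160,"rz": 0.57,"fingers": -0.517},{"x": -290,"y": -223,"z": -160,"rz": 0.7,"fingers": -0.517},{"x": -315,"y": -270,"z": -160,"rz": 0.82,"fingers": -0.517},{"x": -340,"y": -317,"z": -160,"rz": 0.94,"fingers": -0.517},{"x": -365,"y": -365,"z": -160,"rz": 1.06,"fingers": -0.517},{"x": -390,"y": -413,"z": -160,"rz": 1.16,"fingers": -0.517},{"x": -415,"y": -460,"z": -160,"rz": 1.25,"fingers": -0.517},{"x": -440,"y": -507,"z": -160,"rz": 1.34,"fingers": -0.517},{"x": -466,"y": -555,"z": -160,"rz": 1.34,"fingers": -0.517},{"x": -466,"y": -555,"z": -120,"rz": 1.34,"fingers": -0.517},{"x": -466,"y": -555,"z": -80,"rz": 1.34,"fingers": -0.517},{"x": -466,"y": -555,"z": -80,"rz": 1.34,"fingers": -0.517}]}}

```text
invalid input at $.moves[0]: expected keys x, y, z, rx, ry, rz, fingers
```

```bash
python3 - <<'E'
from h import *
from cell import vision,sensors
o=sensors.get_obs();print({k:np.round(o[k],4).tolist() for k in('time_s','qpos','tool_pos','tool_rot','grip_width','force')})
c=vision.read_camera("wrist");cv2.imwrite("pics/w1.png",c["image"][:,:,::-1])
C=-c["R"].T@c["t"];print(C,c["R"].round(3).tolist(),c["fx"],proj(c,[.476,-.014,.085]))
E
```

```text
{'time_s': 0.15, 'qpos': [-75.9674, 18.4301, -4.0173, 83.159, 1.2959, 78.5415, -3.2607], 'tool_pos': [0.1486, 0.6324, 0.2297], 'tool_rot': [-179.9147, 0.0054, 166.7779], 'grip_width': 0.0866, 'force': [1.0661, -1.0501, 0.8618]}
[0.0829751  0.64780729 0.38439975] [[0.23, 0.973, 0.0], [0.944, -0.223, 0.244], [0.238, -0.056, -0.97]] 355.4646672817585 [-145.19426946  571.04842257]
```

View pics/w1.png

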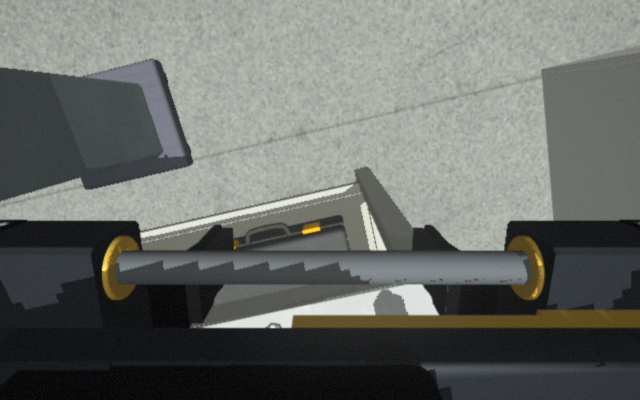

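The wrist view was taken at the start pose (the move was refused for missing keys): it shows only floor and drawers, with the gripper below row 220. Image up is tool +x, so I will stop 60 mm short of the stub along tool x.

>>> {"api": "drive_tool", "payload": {"moves": [{"x": 0,"y": 0,"z": -60,"rx": 0,"ry": 0,"rz": 0,"fingers": -0.517},{"x": 0,"y": 0,"z": -120,"rx": 0,"ry": 0,"rz": 0,"fingers": -0.517},{"x": 0,"y": 0,"z": -160,"rx": 0,"ry": 0,"rz": 0,"fingers": -0.517},{"x": -50,"y": -40,"z": -160,"rx": 0,"ry": 0,"rz": 0.1,"fingers": -0.517},{"x": -97,"y": -74,"z": -160,"rx": 0,"ry": 0,"rz": 0.2,"fingers": -0.517},{"x": -145,"y": -111,"z": -160,"rx": 0,"ry": 0,"rz": 0.32,"fingers": -0.517},{"x": -193,"y": -148,"z": -160,"rx": 0,"ry": 0,"rz": 0.45,"fingers": -0.517},{"x": -241,"y": -185,"z": -160,"rx": 0,"ry": 0,"rz": 0.57,"fingers": -0.517},{"x": -290,"y": -223,"z": -160,"rx": 0,"ry": 0,"rz": 0.7,"fingers": -0.517},{"x": -315,"y": -270,"z": -160,"rx": 0,"ry": 0,"rz": 0.82,"fingers": -0.517},{"x": -340,"y": -317,"z": -160,"rx": 0,"ry": 0,"rz": 0.94,"fingers": -0.517},{"x": -365,"y": -365,"z": -160,"rx": 0,"ry": 0,"rz": 1.06,"fingers": -0.517},{"x": -390,"y": -413,"z": -160,"rx": 0,"ry": 0,"rz": 1.16,"fingers": -0.517},{"x": -415,"y": -460,"z": -160,"rx": 0,"ry": 0,"rz": 1.25,"fingers": -0.517},{"x": -440,"y": -507,"z": -160,"rx": 0,"ry": 0,"rz": 1.34,"fingers": -0.517},{"x": -466,"y": -555,"z": -160,"rx": 0,"ry": 0,"rz": 1.34,"fingers": -0.517},{"x": -480,"y": -613,"z": -130,"rx": 0,"ry": 0,"rz": 1.34,"fingers": -0.517},{"x": -480,"y": -613,"z": -80,"rx": 0,"ry": 0,"rz": 1.34,"fingers": -0.517},{"x": -480,"y": -613,"z": -80,"rx": 0,"ry": 0,"rz": 1.34,"fingers": -0.517},{"x": -480,"y": -613,"z": -80,"rx": 0,"ry": 0,"rz": 1.34,"fingers": -0.517}]}}

```text
time_s: 2.7
tool_pos: [0.4766, -0.0728, 0.3123]
tool_rot: [179.9, -0.0, 90.1]
force: [-0.6, -0.1, 0.8]
grip_width: 0.066
grasp_force: 0.0
```

```bash
python3 - <<'E'
from h import *
from cell import vision,sensors
o=sensors.get_obs();print({k:np.round(o[k],4).tolist() for k in('time_s','qpos','tool_pos','tool_rot','grip_width','force')})
c=vision.read_camera("wrist");cv2.imwrite("pics/w2.png",c["image"][:,:,::-1])
C=-c["R"].T@c["t"];print(C,proj(c,[.476,-.014,.085]))
E
```

```text
{'time_s': 2.7, 'qpos': [-35.7586, -6.6583, 38.2457, 99.7599, 4.1084, 85.3673, 2.0754], 'tool_pos': [0.4766, -0.0728, 0.3123], 'tool_rot': [179.8767, -0.0158, 90.1003], 'grip_width': 0.066, 'force': [-0.5903, -0.1224, 0.7709]}
[ 0.47531081 -0.00624381  0.46705151] [322.73038207 113.65676656]
```

View pics/w2.png

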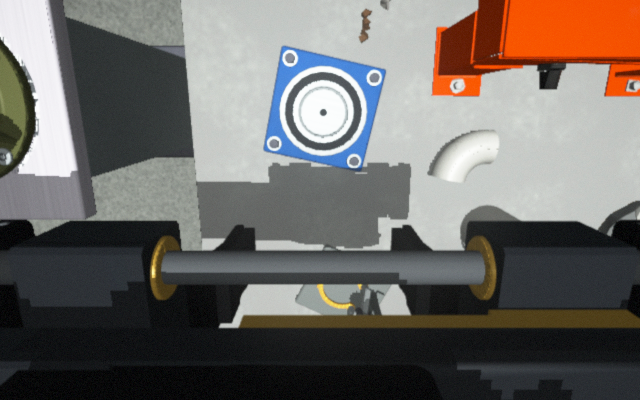

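The picture shows the stub clearly: shaft-end dot at (323,112), black shield round it, blue plate corners at (281,46) to (361,170).

```bash
python3 - <<'E'
from h import *
from cell import vision
c=vision.read_camera("wrist"); im=c["image"]
b=mask(c,100,130); b[200:]=0
p=np.argwhere(b>0)[:,::-1].astype(np.float32); r=cv2.minAreaRect(p); print("plate",r,ray(c,r[0],.012))
g=cv2.cvtColor(im,cv2.COLOR_RGB2GRAY)
d=(g<80).astype(np.uint8); 
for x in comps(d[60:165,270:380],4): print("dark",x,ray(c,(x[0][0]+270,x[0][1]+60),.085),ray(c,(x[0][0]+270,x[0][1]+60),.07))
cs,_=cv2.findContours(d[60:165,270:380],cv2.RETR_CCOMP,cv2.CHAIN_APPROX_NONE,offset=(270,60))
for k in cs:
    if len(k)>60: e=cv2.fitEllipse(k); print(e)
    if len(k)>60: print(ray(c,e[0],.07),ray(c,e[0],.085))
E
```

```text
plate ((320.9539489746094, 109.12982177734375), (106.27630615234375, 106.27629852294922), 13.1906099319458) [ 0.47474602 -0.00998299  0.012     ]
dark ([86.8, 56.5], [86, 55, 2, 4, 4]) [ 0.51256996 -0.01687142  0.085     ] [ 0.5140216 -0.0172896  0.07     ]
dark ([81.5, 70.5], [80, 70, 4, 2, 4]) [ 0.5072964  -0.03139345  0.085     ] [ 0.50854127 -0.032381    0.07      ]
dark ([57.5, 83.4], [35, 73, 44, 16, 159]) [ 0.481878   -0.04503411  0.085     ] [ 0.48212629 -0.04655647  0.07      ]
dark ([31.5, 80.5], [30, 79, 4, 4, 6]) [ 0.45408831 -0.04197427  0.085     ] [ 0.45324705 -0.04337666  0.07      ]
((325.23712158203125, 132.0328826904297), (29.067035675048828, 47.18339538574219), 80.24768829345703)
[ 0.47957351 -0.03407549  0.07      ] [ 0.47942153 -0.03302401  0.085     ]
```

```bash
python3 - <<'E'
from h import *
from cell import vision
c=vision.read_camera("wrist"); im=c["image"]
g=cv2.cvtColor(im,cv2.COLOR_RGB2GRAY)
print(g[104:120:2,270:380:3])
s=g[105:120,315:331].astype(float); w=np.clip(170-s,0,None); 
yy,xx=np.mgrid[105:120,315:331]; u=((w*xx).sum()/w.sum(),(w*yy).sum()/w.sum()); print("dot",u,ray(c,u,.085))
d=(g<120).astype(np.uint8)[60:165,270:380]
cs,h=cv2.findContours(d,cv2.RETR_CCOMP,cv2.CHAIN_APPROX_NONE,offset=(270,60))
for k in cs:
    if len(k)>60:
        e=cv2.fitEllipse(k);print(e,ray(c,e[0],.07))
b=mask(c,100,130); b[200:]=0
k=max(cv2.findContours(b,cv2.RETR_EXTERNAL,2)[0],key=cv2.contourArea); q=cv2.approxPolyDP(cv2.convexHull(k),6,True)[:,0]
P=np.array([ray(c,t,.012) for t in q]);print(q.tolist(),P.round(4).tolist(),P.mean(0))
E
```

```text
[[150 131 130 220 253 110  89  92 253 251 204 253 253 252 252 252 252 252
  252 252 253 254 253 253 246 197 252 223  81  84 239 250 130 128 127 115
  207]
 [140 128 129 236 253 101  91  98 253 249 223 253 253 253 253 252 252 252
  252 251 251 252 252 253 252 191 251 245  84  84 214 250 138 125 125 111
  209]
 [123 124 127 240 253  96  89 114 253 239 228 253 252 252 252 253 253 238
  245 252 252 252 251 251 251 196 251 249  85  87 160 250 148 126 127 121
  210]
 [113 125 129 238 252  96  87 121 254 229 236 252 253 252 253 253 248  92
  125 253 253 251 251 251 251 192 251 250  84  81 141 250 157 127 123 157
  207]
 [119 125 127 235 252  98  91 112 254 228 237 253 253 253 252 252 228  90
   93 251 252 252 252 252 251 194 250 249  85  84 157 250 157 123 128 184
  204]
 [120 127 129 233 251  92  90 122 253 236 236 253 253 253 253 253 243  96
  121 252 252 251 252 252 251 193 251 249  85  80 179 248 139 125 120 195
  207]
 [124 125 124 226 252 102  85  94 253 244 227 253 253 253 253 253 253 237
  249 252 252 252 252 251 251 190 251 244  83  83 204 248 132 126 115 210
  207]
 [121 126 124 2
[... 287 characters left out ...]
(6.621155261993408, 61.82749557495117), 101.1099624633789) [ 0.45754405 -0.06129199  0.07      ]
((370.2389221191406, 121.2598876953125), (3.156559705734253, 75.55497741699219), 13.28326416015625) [ 0.52910143 -0.02245405  0.07      ]
((321.9542541503906, 110.85124969482422), (74.3716812133789, 76.20494079589844), 2.575486183166504) [ 0.47614015 -0.01139985  0.07      ]
((321.90020751953125, 111.06515502929688), (62.87508010864258, 64.52264404296875), 178.4901123046875) [ 0.47608143 -0.01162655  0.07      ]
[[282, 46], [384, 70], [359, 170], [263, 149]] [[0.4284, 0.0632, 0.012], [0.5516, 0.0362, 0.012], [0.5244, -0.0869, 0.012], [0.4008, -0.0597, 0.012]] [ 0.47630403 -0.0117769   0.012     ]
```

Plate, dot and shield agree: axis at (0.4762, -0.0120). Going over it and down close to the bearing, then pressing slowly.

>>> {"api": "drive_tool", "payload": {"moves": [{"x": 40,"y": 0,"z": 0,"rx": 0,"ry": 0,"rz": 0,"fingers": -0.517},{"x": 61,"y": -0.5,"z": 50,"rx": 0,"ry": 0,"rz": 0,"fingers": -0.517},{"x": 61,"y": -0.5,"z": 105,"rx": 0,"ry": 0,"rz": 0,"fingers": -0.517},{"x": 61,"y": -0.5,"z": 160,"rx": 0,"ry": 0,"rz": 0,"fingers": -0.517},{"x": 61,"y": -0.5,"z": 205,"rx": 0,"ry": 0,"rz": 0,"fingers": -0.517},{"x": 61,"y": -0.5,"z": 222,"rx": 0,"ry": 0,"rz": 0,"fingers": -0.517},{"x": 61,"y": -0.5,"z": 226,"rx": 0,"ry": 0,"rz": 0,"fingers": -0.517},{"x": 61,"y": -0.5,"z": 230,"rx": 0,"ry": 0,"rz": 0,"fingers": -0.517},{"x": 61,"y": -0.5,"z": 233,"rx": 0,"ry": 0,"rz": 0,"fingers": -0.517},{"x": 61,"y": -0.5,"z": 236,"rx": 0,"ry": 0,"rz": 0,"fingers": -0.517},{"x": 61,"y": -0.5,"z": 238,"rx": 0,"ry": 0,"rz": 0,"fingers": -0.517},{"x": 61,"y": -0.5,"z": 240,"rx": 0,"ry": 0,"rz": 0,"fingers": -0.517},{"x": 61,"y": -0.5,"z": 240,"rx": 0,"ry": 0,"rz": 0,"fingers": -0.517}]}}

```text
time_s: 4.47
tool_pos: [0.4764, -0.0126, 0.0718]
tool_rot: [179.9, -0.1, 90.0]
force: [-0.1, -0.4, 6.5]
grip_width: 0.066
grasp_force: 2.4
```

>>> {"api": "drive_tool", "payload": {"moves": [{"x": 0,"y": 0,"z": 2,"rx": 0,"ry": 0,"rz": 0,"fingers": -0.517},{"x": 0,"y": 0,"z": 4,"rx": 0,"ry": 0,"rz": 0,"fingers": -0.517},{"x": 0,"y": 0,"z": 5,"rx": 0,"ry": 0,"rz": 0,"fingers": -0.517},{"x": 0,"y": 0,"z": 6,"rx": 0,"ry": 0,"rz": 0,"fingers": -0.517},{"x": 0,"y": 0,"z": 6,"rx": 0,"ry": 0,"rz": 0,"fingers": -0.517}]}}

```text
time_s: 5.1
tool_pos: [0.4765, -0.0126, 0.0682]
tool_rot: [179.9, -0.1, 90.0]
force: [-9.2, -0.7, 27.6]
grip_width: 0.066
grasp_force: 14.0
```

Bearing hit its hard stop (tips at 60 mm, 27 N). Retreat up and go to look at the pliers, camera on the ring side.

>>> {"api": "drive_tool", "payload": {"moves": [{"x": 0,"y": 0,"z": 0,"rx": 0,"ry": 0,"rz": 0,"fingers": -0.517},{"x": 0,"y": 0,"z": -40,"rx": 0,"ry": 0,"rz": 0,"fingers": -0.517},{"x": 0,"y": 0,"z": -100,"rx": 0,"ry": 0,"rz": 0,"fingers": -0.6},{"x": 0,"y": 0,"z": -160,"rx": 0,"ry": 0,"rz": 0,"fingers": -1},{"x": 0,"y": 0,"z": -215,"rx": 0,"ry": 0,"rz": -0.15,"fingers": -1},{"x": -40,"y": 10,"z": -235,"rx": 0,"ry": 0,"rz": -0.3,"fingers": -1},{"x": -80,"y": 20,"z": -235,"rx": 0,"ry": 0,"rz": -0.45,"fingers": -1},{"x": -120,"y": 30,"z": -235,"rx": 0,"ry": 0,"rz": -0.6,"fingers": -1},{"x": -160,"y": 40,"z": -235,"rx": 0,"ry": 0,"rz": -0.75,"fingers": -1},{"x": -200,"y": 55,"z": -235,"rx": 0,"ry": 0,"rz": -0.9,"fingers": -1},{"x": -240,"y": 65,"z": -235,"rx": 0,"ry": 0,"rz": -1.0,"fingers": -1},{"x": -279,"y": 74,"z": -235,"rx": 0,"ry": 0,"rz": -1.065,"fingers": -1},{"x": -279,"y": 74,"z": -235,"rx": 0,"ry": 0,"rz": -1.065,"fingers": -1},{"x": -279,"y": 74,"z": -235,"rx": 0,"ry": 0,"rz": -1.065,"fingers": -1}]}}

```text
time_s: 6.85
tool_pos: [0.5493, -0.2912, 0.2994]
tool_rot: [180.0, -0.0, 151.0]
force: [0.1, 0.4, 0.1]
grip_width: 0.0871
grasp_force: 0.0
```

```bash
python3 - <<'E'
from h import *
from cell import vision,sensors
o=sensors.get_obs();print({k:np.round(o[k],4).tolist() for k in('time_s','qpos','tool_pos','tool_rot','grip_width','force')})
c=vision.read_camera("wrist");cv2.imwrite("pics/w3.png",c["image"][:,:,::-1])
np.save("w3.npy",c,allow_pickle=True)
print("brass",[(x,ray(c,x[0],.01)) for x in comps(mask(c,12,30,90)[:225],15)])
m=mask(c,0,6,120)|mask(c,174,180,120)
print("red",[(x,ray(c,x[0],.16)) for x in comps(m[:225],15)])
print(-c["R"].T@c["t"])
E
```

```text
{'time_s': 6.85, 'qpos': [-15.6684, 18.4356, 53.0497, 82.8115, -14.7116, 86.0267, 97.9736], 'tool_pos': [0.5493, -0.2912, 0.2994], 'tool_rot': [179.9595, -0.0292, 151.0012], 'grip_width': 0.0871, 'force': [0.0803, 0.4224, 0.0564]}
brass [(([327.5, 107.0], [304, 85, 48, 50, 657]), array([ 0.4946824, -0.2537859,  0.01     ])), (([471.0, 221.7], [465, 217, 16, 8, 70]), array([ 0.71440829, -0.15954053,  0.01      ]))]
red [(([355.6, 147.2], [345, 135, 22, 26, 449]), array([ 0.53264666, -0.25082501,  0.16      ])), (([306.3, 148.6], [296, 136, 21, 26, 432]), array([ 0.51388083, -0.28696564,  0.16      ])), (([389.9, 217.4], [361, 206, 60, 19, 728]), array([ 0.60084555, -0.25310551,  0.16      ]))]
[ 0.49021147 -0.2590259   0.45416849]
```

View pics/w3.png

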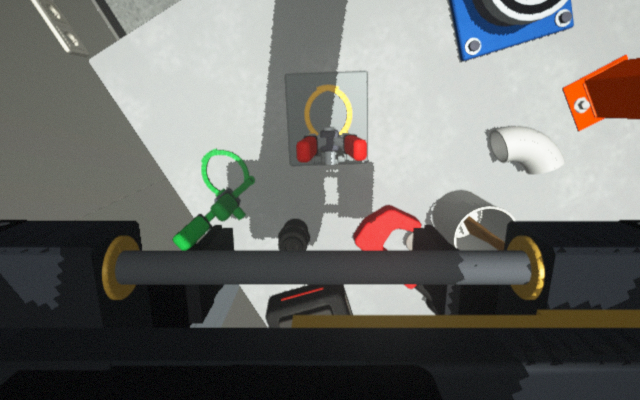

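The view shows the brass ring at (328,110), red handles at (306,149) and (356,147) on the grey stand (286–368, 71–165); green look-alike is well away at (225,170). Measuring in detail.

```bash
python3 - <<'E'
from h import *
c=np.load("w3.npy",allow_pickle=True).item()
m=mask(c,12,30,70); m[:80]=0;m[140:]=0
p=np.argwhere(m>0)[:,::-1]
W=np.array([ray(c,q,.0115)[:2] for q in p])
from scipy.optimize import least_squares
th=np.radians(-29); ex=np.array([np.cos(th),np.sin(th)]); ey=np.array([-ex[1],ex[0]])
# relaxed ring: ellipse-ish; report extents in pliers frame
L=np.c_[W@ex,W@ey]; print("x ext",L.min(0),L.max(0),"ycentre",(L.min(0)+L.max(0))/2)
far=L[L[:,0]<L[:,0].min()+.003]; print("far arc mean y",far.mean(0))
# handles
r=mask(c,0,6,120)|mask(c,174,180,120); r[:130]=0;r[165:]=0;r[:,:290]=0;r[:,370:]=0
q=np.argwhere(r>0)[:,::-1]
for z in(.164,.115):
    H=np.array([ray(c,t,z)[:2] for t in q]); H=np.c_[H@ex,H@ey]; print("z",z,"x",H[:,0].min(),H[:,0].max(),"y",H[:,1].min(),H[:,1].max())
# stand edges
g=cv2.cvtColor(c["image"],cv2.COLOR_RGB2GRAY)
top=[(x[0],x[1]) for x in comps(r,50)]; print(top)
A,B=[ray(c,t[0],.155)[:2] for t in top]; d=A-B; print("handle yaw",np.degrees(np.arctan2(d[1],d[0])), "mid",(A+B)/2)
C=-c["R"].T@c["t"]; print("cam pl",C[:2]@ex,C[:2]@ey)
for zz in (71,73,90,120,150,165): print(zz,np.round(c["image"][zz,275:300,1]).tolist(),c["image"][zz,360:375,1].tolist())
E
```

```text
x ext [ 0.52911045 -0.01076046] [0.58915569 0.32564342] ycentre [0.55913307 0.15744148]
far arc mean y [0.53067887 0.01807561]
z 0.164 x 0.5771829228360992 0.598281226459521 y -0.010057034613577627 0.047156152740815215
z 0.115 x 0.5810425675776468 0.6057036870070166 y -0.013631470095766984 0.05324315980174124
[([355.6, 147.2], [345, 135, 22, 26, 449]), ([306.3, 148.6], [296, 136, 21, 26, 432])]
handle yaw 62.55964895371626 mid [ 0.52382554 -0.26906308]
cam pl 0.5543268558736223 0.011110078477046426
71 [115, 116, 114, 114, 115, 117, 116, 114, 115, 116, 111, 115, 116, 113, 109, 115, 113, 114, 113, 113, 115, 110, 110, 112, 114] [159, 165, 165, 166, 163, 172, 183, 193, 213, 221, 224, 224, 222, 224, 222]
73 [119, 117, 115, 118, 118, 120, 112, 113, 114, 116, 110, 101, 105, 103, 103, 105, 101, 97, 93, 97, 96, 95, 92, 98, 93] [209, 210, 212, 210, 214, 212, 187, 172, 207, 218, 220, 221, 222, 221, 218]
90 [122, 119, 114, 118, 119, 119, 117, 118, 117, 114, 97, 91, 98, 101, 98, 99, 95, 95, 99, 97, 97, 98, 94, 98, 99] [212, 216, 213, 213, 215, 212, 193, 176, 210, 222, 224, 224, 226, 224, 226]
120 [114, 117, 121, 119, 120, 121, 121, 121, 116, 118, 121, 118, 94, 92, 92, 93, 97, 95, 96, 92, 95, 98, 97, 97, 96] [209, 208, 208, 211, 207, 209, 194, 165, 206, 221, 223, 220, 222, 226, 223]
150 [113, 118, 112, 116, 112, 113, 112, 116, 111, 114, 111, 111, 109, 98, 87, 89, 92, 92, 92, 93, 89, 60, 45, 36, 41] [63, 61, 62, 61, 58, 56, 80, 143, 210, 222, 226, 225, 228, 226, 225]
165 [112, 109, 111, 116, 113, 110, 111, 115, 115, 113, 110, 113, 111, 114, 110, 99, 92, 85, 83, 83, 84, 88, 89, 89, 84] [119, 116, 114, 118, 120, 124, 120, 120, 118, 119, 119, 116, 128, 179, 212]
```

Handles and ring agree: grip at (0.524, -0.269), z 0.138, pliers' yaw about -28°. Descend and squeeze.

>>> {"api": "drive_tool", "payload": {"force": 35, "moves": [{"x": 32.5,"y": 7,"z": 0,"rx": 0,"ry": 0,"rz": -0.017,"fingers": -1},{"x": 32.5,"y": 7,"z": 40,"rx": 0,"ry": 0,"rz": -0.017,"fingers": -1},{"x": 32.5,"y": 7,"z": 80,"rx": 0,"ry": 0,"rz": -0.017,"fingers": -1},{"x": 32.5,"y": 7,"z": 120,"rx": 0,"ry": 0,"rz": -0.017,"fingers": -1},{"x": 32.5,"y": 7,"z": 155,"rx": 0,"ry": 0,"rz": -0.017,"fingers": -1},{"x": 32.5,"y": 7,"z": 172,"rx": 0,"ry": 0,"rz": -0.017,"fingers": -1},{"x": 32.5,"y": 7,"z": 172,"rx": 0,"ry": 0,"rz": -0.017,"fingers": -1},{"x": 32.5,"y": 7,"z": 172,"rx": 0,"ry": 0,"rz": -0.017,"fingers": -0.4},{"x": 32.5,"y": 7,"z": 172,"rx": 0,"ry": 0,"rz": -0.017,"fingers": -0.2},{"x": 32.5,"y": 7,"z": 172,"rx": 0,"ry": 0,"rz": -0.017,"fingers": 0.0},{"x": 32.5,"y": 7,"z": 172,"rx": 0,"ry": 0,"rz": -0.017,"fingers": 0.3},{"x": 32.5,"y": 7,"z": 172,"rx": 0,"ry": 0,"rz": -0.017,"fingers": 0.6},{"x": 32.5,"y": 7,"z": 172,"rx": 0,"ry": 0,"rz": -0.017,"fingers": 1},{"x": 32.5,"y": 7,"z": 172,"rx": 0,"ry": 0,"rz": -0.017,"fingers": 1}]}}

```text
time_s: 8.65
tool_pos: [0.527, -0.2691, 0.1301]
tool_rot: [179.8, 0.2, 152.1]
force: [1.2, 3.3, 11.3]
grip_width: 0.0386
grasp_force: 35.0
```

>>> {"api": "drive_tool", "payload": {"moves": [{"x": 0,"y": 0,"z": -5,"rx": 0,"ry": 0,"rz": 0,"fingers": 1},{"x": 0,"y": 0,"z": -12,"rx": 0,"ry": 0,"rz": 0,"fingers": 1},{"x": 0,"y": 0,"z": -25,"rx": 0,"ry": 0,"rz": 0,"fingers": 1},{"x": 0,"y": 0,"z": -45,"rx": 0,"ry": 0,"rz": 0,"fingers": 1},{"x": 0,"y": 0,"z": -70,"rx": 0,"ry": 0,"rz": 0,"fingers": 1},{"x": 0,"y": 0,"z": -100,"rx": 0,"ry": 0,"rz": 0,"fingers": 1},{"x": 0,"y": 0,"z": -130,"rx": 0,"ry": 0,"rz": 0,"fingers": 1},{"x": 0,"y": 0,"z": -140,"rx": 0,"ry": 0,"rz": 0,"fingers": 1},{"x": 0,"y": 0,"z": -140,"rx": 0,"ry": 0,"rz": 0,"fingers": 1},{"x": 0,"y": 0,"z": -140,"rx": 0,"ry": 0,"rz": 0,"fingers": 1}]}}

```text
time_s: 9.9
tool_pos: [0.5236, -0.2695, 0.2664]
tool_rot: [-180.0, -0.1, 152.0]
force: [0.8, 0.4, -2.3]
grip_width: 0.0385
grasp_force: 35.0
```

```bash
python3 - <<'E'
from h import *
from cell import vision,sensors
o=sensors.get_obs();print({k:np.round(o[k],4).tolist() for k in('time_s','qpos','tool_pos','tool_rot','grip_width','force','grasp_force')})
c=vision.read_camera("wrist");cv2.imwrite("pics/w4.png",c["image"][:,:,::-1])
np.save("w4.npy",c,allow_pickle=True)
print("brass",[(x,ray(c,x[0],o["tool_pos"][2]-.117)) for x in comps(mask(c,12,30,90)[:225],15)])
print(-c["R"].T@c["t"])
E
```

```text
{'time_s': 9.9, 'qpos': [-20.3228, 13.9016, 53.6063, 90.6279, -11.2655, 81.3017, 96.2073], 'tool_pos': [0.5236, -0.2695, 0.2664], 'tool_rot': [-179.9922, -0.1145, 151.993], 'grip_width': 0.0385, 'force': [0.7868, 0.3866, -2.297], 'grasp_force': 34.9963}
brass [(([620.8, 10.2], [605, 2, 31, 18, 156]), array([ 0.50483907, -0.02366033,  0.14936316])), (([322.4, 149.9], [279, 113, 91, 84, 1595]), array([ 0.4927977 , -0.25339667,  0.14936316])), (([588.0, 137.4], [574, 112, 33, 52, 560]), array([ 0.57918737, -0.0712364 ,  0.14936316]))]
[ 0.46428623 -0.23832998  0.42118454]
```

View pics/w4.png

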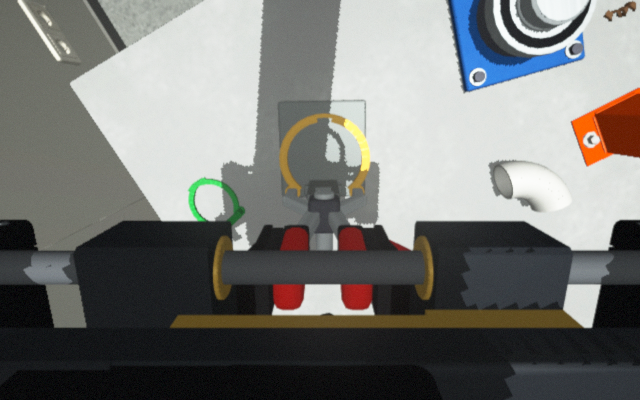

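The picture shows the pliers held, ring spread and round at (324,155), lugs at (292,190),(356,190), handles parallel at (290,268),(356,268). Fit the ring as a circle in a plane for its offset and tilt.

```bash
cat >> h.py <<'E'
from scipy.optimize import least_squares
from scipy.spatial.transform import Rotation as Ro
def ringfit(c,tool_pos,tool_rot,dbg=False):
    m=mask(c,12,30,90); m[205:]=0; m[:90]=0; m[:,:265]=0; m[:,385:]=0
    R=Ro.from_euler("xyz",tool_rot,degrees=True).as_matrix()
    cs,h=cv2.findContours(m,cv2.RETR_EXTERNAL,cv2.CHAIN_APPROX_NONE)
    k=max(cs,key=len)[:,0].astype(float); hull=cv2.convexHull(k.astype(np.int32).reshape(-1,1,2))
    k=np.array([t for t in k if cv2.pointPolygonTest(hull,tuple(t),True)<1.2 and t[1]<178])
    cen=np.array([k[:,0].mean(),k[:,1].mean()])
    o=-c["R"].T@c["t"]; D=(c["R"].T@np.c_[(k[:,0]-c["cx"])/c["fx"],(k[:,1]-c["cy"])/c["fy"],np.ones(len(k))].T).T
    O=R.T@(o-np.array(tool_pos)); D=D@R   # tool frame
    def f(p,res=True):
        n=np.array([p[3],p[4],1.]); n/=np.linalg.norm(n)
        t=((p[:3]-O)@n)/(D@n); X=O+D*t[:,None]
        return np.r_[np.linalg.norm(X-p[:3],axis=1)-.0345, np.array([p[3],p[4]])*5e-3]
    s=least_squares(f,[.026,0,.115,0,0],loss="soft_l1",f_scale=.0005)
    return s.x,np.sqrt(np.mean(s.fun[:-2]**2)),len(k)
E
python3 - <<'E'
from h import *
c=np.load("w4.npy",allow_pickle=True).item()
print(ringfit(c,[0.5236,-0.2695,0.2664],[-179.99,-.11,151.99]))
E
```

```text
(array([0.02712234, 0.00078054, 0.11611191, 0.02862459, 0.07437445]), np.float64(0.00024214832207663066), 160)
```

>>> {"api": "drive_tool", "payload": {"moves": [{"x": 8,"y": 12,"z": 0,"rx": 0,"ry": 0,"rz": 0,"fingers": 1},{"x": 22,"y": 33,"z": 0,"rx": 0,"ry": 0,"rz": 0,"fingers": 1},{"x": 40,"y": 60,"z": 0,"rx": 0,"ry": 0,"rz": 0,"fingers": 1},{"x": 60,"y": 90,"z": 0,"rx": 0,"ry": 0,"rz": 0,"fingers": 1},{"x": 80,"y": 120,"z": 0,"rx": 0,"ry": 0,"rz": 0,"fingers": 1},{"x": 100,"y": 150,"z": 0,"rx": 0,"ry": 0,"rz": 0,"fingers": 1},{"x": 116,"y": 175,"z": 0,"rx": 0,"ry": 0,"rz": 0,"fingers": 1},{"x": 127,"y": 192,"z": 0,"rx": 0,"ry": 0,"rz": 0,"fingers": 1},{"x": 133,"y": 200,"z": 0,"rx": 0,"ry": 0,"rz": 0,"fingers": 1},{"x": 135.5,"y": 204,"z": 0,"rx": 0,"ry": 0,"rz": 0,"fingers": 1},{"x": 135.5,"y": 204,"z": 0,"rx": 0,"ry": 0,"rz": 0,"fingers": 1},{"x": 135.5,"y": 204,"z": 0,"rx": 0,"ry": 0,"rz": 0,"fingers": 1},{"x": 135.5,"y": 204,"z": 25,"rx": 0,"ry": 0,"rz": 0,"fingers": 1},{"x": 135.5,"y": 204,"z": 45,"rx": 0,"ry": 0,"rz": 0,"fingers": 1},{"x": 135.5,"y": 204,"z": 45,"rx": 0,"ry": 0,"rz": 0,"fingers": 1},{"x": 135.5,"y": 204,"z": 45,"rx": 0,"ry": 0,"rz": 0,"fingers": 1}]}}

```text
time_s: 11.95
tool_pos: [0.5009, -0.0266, 0.2234]
tool_rot: [180.0, 0.1, 152.0]
force: [0.6, 1.0, -2.4]
grip_width: 0.0385
grasp_force: 35.0
```

```bash
python3 - <<'E'
from h import *
from cell import vision,sensors
c=vision.read_camera("wrist");cv2.imwrite("pics/w5.png",c["image"][:,:,::-1])
o=sensors.get_obs();print({k:np.round(o[k],4).tolist() for k in('time_s','tool_pos','tool_rot','grip_width','force','grasp_force')})
np.save("w5.npy",c,allow_pickle=True)
x,e,n=ringfit(c,o["tool_pos"],o["tool_rot"]);print(x,e,n)
R=Ro.from_euler("xyz",o["tool_rot"],degrees=True).as_matrix()
print("ring upper centre world",o["tool_pos"]+R@x[:3])
print("expected dot px",proj(c,[.4762,-.012,.085]))
E
```

```text
{'time_s': 12.0, 'tool_pos': [0.5011, -0.0265, 0.2236], 'tool_rot': [179.9471, 0.0778, 151.9639], 'grip_width': 0.0385, 'force': [-0.2738, 0.5529, -1.8015], 'grasp_force': 34.9968}
[ 0.02836101  0.00075857  0.11670446  0.17613083 -0.0059192 ] 0.0003035896307269174 161
ring upper centre world [ 0.47658135 -0.01248014  0.1068367 ]
expected dot px [324.21247605 153.7848052 ]
```

View pics/w5.png

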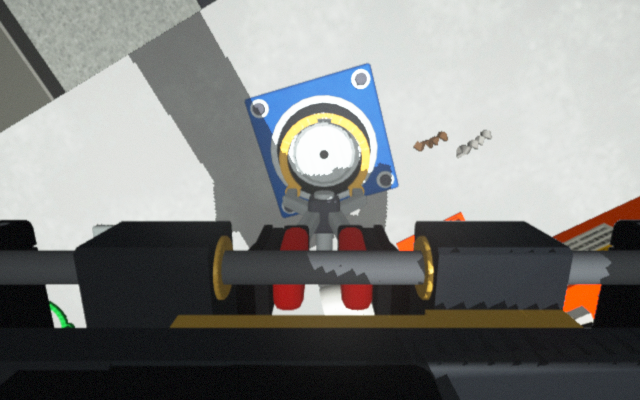

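Ring at (323,152) lies over the shaft end, dot at (324,154) as predicted. Refine the relative offset with a level ring.

```bash
sed -i 's/\*5e-3\]/*TP]/; s/dbg=False/TP=5e-3/' h.py; python3 - <<'E'
from h import *
for f,tp,tr in(("w4",[0.5236,-0.2695,0.2664],[-179.99,-.11,151.99]),("w5",[.5011,-.0265,.2236],[179.947,.078,151.964])):
    c=np.load(f+".npy",allow_pickle=True).item()
    x,e,n=ringfit(c,tp,tr,10.); R=Ro.from_euler("xyz",tr,degrees=True).as_matrix(); print(f,x.round(5),e,tp+R@x[:3])
g=cv2.cvtColor(c["image"],cv2.COLOR_RGB2GRAY).astype(float)
s=g[147:161,317:331]; w=np.clip(160-s,0,None); yy,xx=np.mgrid[147:161,317:331]
u=((w*xx).sum()/w.sum(),(w*yy).sum()/w.sum()); X=ray(c,u,.085); print(u,X, "tool err shaft-ring",R.T@(X-(tp+R@x[:3])))
E
```

```text
w4 [0.02709 0.001   0.1169  0.      0.     ] 0.00027409242411764544 [ 0.4999428  -0.25580826  0.14955318]
w5 [ 0.02802  0.00073  0.11725  0.      -0.     ] 0.0003829060220174317 [ 0.47690186 -0.01266528  0.10630952]
(np.float64(323.60496311200535), np.float64(154.0952380952381)) [ 0.47619027 -0.01256346  0.085     ] tool err shaft-ring [ 0.00070496 -0.00026431  0.02130835]
```

>>> {"api": "drive_tool", "payload": {"moves": [{"x": 0.8,"y": -0.2,"z": 0,"rx": 0,"ry": 0,"rz": 0,"fingers": 1},{"x": 0.8,"y": -0.2,"z": 6,"rx": 0,"ry": 0,"rz": 0,"fingers": 1},{"x": 0.8,"y": -0.2,"z": 12,"rx": 0,"ry": 0,"rz": 0,"fingers": 1},{"x": 0.8,"y": -0.2,"z": 16,"rx": 0,"ry": 0,"rz": 0,"fingers": 1},{"x": 0.8,"y": -0.2,"z": 19,"rx": 0,"ry": 0,"rz": 0,"fingers": 1},{"x": 0.8,"y": -0.2,"z": 22,"rx": 0,"ry": 0,"rz": 0,"fingers": 1},{"x": 0.8,"y": -0.2,"z": 25,"rx": 0,"ry": 0,"rz": 0,"fingers": 1},{"x": 0.8,"y": -0.2,"z": 25,"rx": 0,"ry": 0,"rz": 0,"fingers": 1}]}}

```text
time_s: 13.0
tool_pos: [0.4994, -0.026, 0.1973]
tool_rot: [-180.0, -0.0, 152.0]
force: [0.2, -0.4, -2.3]
grip_width: 0.0384
grasp_force: 35.0
```

>>> {"api": "drive_tool", "payload": {"moves": [{"x": 0,"y": 0,"z": 4,"rx": 0,"ry": 0,"rz": 0,"fingers": 1},{"x": 0,"y": 0,"z": 8,"rx": 0,"ry": 0,"rz": 0,"fingers": 1},{"x": 0,"y": 0,"z": 11,"rx": 0,"ry": 0,"rz": 0,"fingers": 1},{"x": 0,"y": 0,"z": 13,"rx": 0,"ry": 0,"rz": 0,"fingers": 1},{"x": 0,"y": 0,"z": 13,"rx": 0,"ry": 0,"rz": 0,"fingers": 1},{"x": 0,"y": 0,"z": 13,"rx": 0,"ry": 0,"rz": 0,"fingers": 1}]}}

```text
time_s: 13.75
tool_pos: [0.4997, -0.026, 0.1847]
tool_rot: [180.0, 0.0, 152.0]
force: [-0.0, 0.0, -2.4]
grip_width: 0.0382
grasp_force: 35.0
```

```bash
python3 - <<'E'
from h import *
from cell import vision,sensors
c=vision.read_camera("wrist")
o=sensors.get_obs();print({k:np.round(o[k],4).tolist() for k in('time_s','tool_pos','tool_rot','force','grasp_force','wrist_torque')})
cv2.imwrite("pics/w6.png",cv2.resize(c["image"][80:260,220:430,::-1],None,fx=3,fy=3))
for tp in(10.,5e-3):
    x,e,n=ringfit(c,o["tool_pos"],o["tool_rot"],tp); R=Ro.from_euler("xyz",o["tool_rot"],degrees=True).as_matrix(); print(x,e,n,o["tool_pos"]+R@x[:3])
E
```

```text
{'time_s': 13.8, 'tool_pos': [0.4997, -0.026, 0.1847], 'tool_rot': [179.9847, 0.0134, 151.9938], 'force': [-0.6431, -0.7406, -1.6298], 'grasp_force': 34.9969, 'wrist_torque': [-0.0003, 0.0118, -0.0318]}
[2.78572378e-02 1.06192822e-03 1.14065631e-01 9.11798036e-08
 1.44630563e-07] 0.00025989211817762216 166 [ 0.47565873 -0.0119275   0.07063581]
[0.02796596 0.00096426 0.11381232 0.08990442 0.03697254] 0.00022717601963117754 166 [ 0.4755168  -0.01196271  0.07088907]
```

View pics/w6.png

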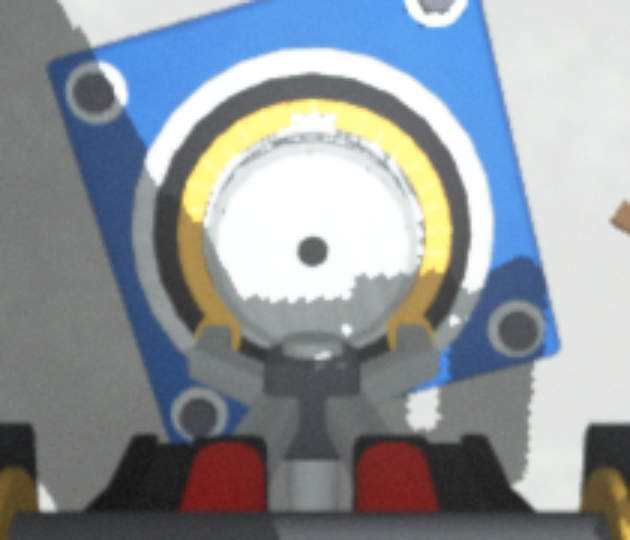

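The ring (315,230 in the crop) is round the shaft, concentric, no contact force. Lower in small steps to feel the bearing.

>>> {"api": "drive_tool", "payload": {"moves": [{"x": 0,"y": 0,"z": 1,"rx": 0,"ry": 0,"rz": 0,"fingers": 1},{"x": 0,"y": 0,"z": 2,"rx": 0,"ry": 0,"rz": 0,"fingers": 1},{"x": 0,"y": 0,"z": 2,"rx": 0,"ry": 0,"rz": 0,"fingers": 1},{"x": 0,"y": 0,"z": 2,"rx": 0,"ry": 0,"rz": 0,"fingers": 1}]}}

```text
time_s: 14.3
tool_pos: [0.4996, -0.026, 0.1825]
tool_rot: [180.0, -0.0, 152.0]
force: [-1.1, -0.4, -2.6]
grip_width: 0.0386
grasp_force: 35.0
```

>>> {"api": "drive_tool", "payload": {"moves": [{"x": 0,"y": 0,"z": 0.7,"rx": 0,"ry": 0,"rz": 0,"fingers": 1},{"x": 0,"y": 0,"z": 1.2,"rx": 0,"ry": 0,"rz": 0,"fingers": 1},{"x": 0,"y": 0,"z": 1.2,"rx": 0,"ry": 0,"rz": 0,"fingers": 1},{"x": 0,"y": 0,"z": 1.2,"rx": 0,"ry": 0,"rz": 0,"fingers": 1}]}}

```text
time_s: 14.8
tool_pos: [0.4999, -0.026, 0.1821]
tool_rot: [180.0, 0.0, 152.0]
force: [-1.1, -0.2, 4.3]
grip_width: 0.0385
grasp_force: 35.0
```

>>> {"api": "drive_tool", "payload": {"moves": [{"x": 0,"y": 0,"z": -0.8,"rx": 0,"ry": 0,"rz": 0,"fingers": 1},{"x": 0,"y": 0,"z": -0.8,"rx": 0,"ry": 0,"rz": 0,"fingers": 1},{"x": 0,"y": 0,"z": -0.8,"rx": 0,"ry": 0,"rz": 0,"fingers": 1},{"x": 0,"y": 0,"z": -0.8,"rx": 0,"ry": 0,"rz": 0,"fingers": 1},{"x": 0,"y": 0,"z": -0.8,"rx": 0,"ry": 0,"rz": 0,"fingers": 1}]}}

```text
time_s: 15.42
tool_pos: [0.4997, -0.0259, 0.1822]
tool_rot: [180.0, 0.0, 152.0]
force: [-0.0, 1.4, 1.6]
grip_width: 0.0385
grasp_force: 35.0
```

```bash
python3 - <<'E'
from h import *
from cell import vision,sensors
c=vision.read_camera("wrist")
o=sensors.get_obs();print({k:np.round(o[k],4).tolist() for k in('time_s','tool_pos','tool_rot','force','grasp_force','grip_width')})
x,e,n=ringfit(c,o["tool_pos"],o["tool_rot"],10.); R=Ro.from_euler("xyz",o["tool_rot"],degrees=True).as_matrix(); print(x,e,n,o["tool_pos"]+R@x[:3])
E
```

```text
{'time_s': 15.475, 'tool_pos': [0.4997, -0.0259, 0.1822], 'tool_rot': [179.9859, 0.0105, 151.9938], 'force': [0.055, 0.8207, 2.9024], 'grasp_force': 34.9977, 'grip_width': 0.0383}
[2.78858238e-02 1.01104002e-03 1.14091437e-01 9.23732319e-08
 1.21482744e-07] 0.0002646476303081069 164 [ 0.47557818 -0.01192417  0.06811897]
```

```bash
python3 -c "
from cell import workorder
print(workorder.sign_off())"
```

```text
the job is handed in; nothing more can be done
None
```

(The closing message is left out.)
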